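# Click the input dial round to the long mark and confirm

## Robot

A 6-joint arm with a two-finger parallel gripper is mounted at the origin on the work surface. World frame = base frame: x ahead of the robot, y to its left, z up, the work surface at z = 0. Lengths are in mm, angles in degrees, forces in N, time in s.
With the tool pointing down it reaches from about 225 to 875 mm from the base axis. Payload 3.4 kg.
Tool frame: the origin (TCP) lies at the very end of the fingers, on their centre line; the grasp point (between the pads) lies 19 mm behind it; z points along the fingers, y is the direction in which the jaws open and shut (so a half turn about z gives the same grasp; the last joint's range is limited). The gripper opens to 85 mm and grips with 20 to 120 N. Pads are 22 mm wide; open, the fingers measure 114 mm over their backs; the gripper's body (76 mm by 85 mm) begins 54 mm behind the grasp point. The pads swing forward as they close: fully open they stand 13 mm farther back than shut.
Start: joints at [61.02, 15.808, 86.224, -0, 77.962, -6.933], TCP at [215.859, 532.98, 231.328] pointing down, gripper open.
Joint ranges: [-165.64, 165.64], [-43.16, 119.46], [12.63, 154.43], [-67.54, 247.53], [6.08, 155.33], [-154.97, 154.97]. Speed limits (degrees/s): [147.25, 147.25, 180, 180, 180, 180].

## Interface

Orientations are given as a 3x3 rotation matrix whose columns are the frame's x, y, z axes.
In Python, from bench import * gives the robot as it stands.
- The arm moves only by the tool move_arm, never from a script. Its argument "motion" is a list of rows, each an object with "angular": the turn, a rotation vector about the tool's x, y, z in degrees, a list of three; "slide": the shift along the tool's x, y, z in m, a list of three; "jaw": the opening, from 0 (shut) to 1 (fully open). A call has 1 to 20 rows; each row shifts and turns the pose as measured when the row begins, along the tool's axes as they then stand; what a row does not reach is not made up. A row lasts 1/8 s, in which the tool goes at most 62.5 mm and 10.7 degrees, less where a joint would pass 70% of its speed; a pose out of reach is approached as far as the arm can. A call with a gripper value outside its range is refused whole. The fingers move at their own pace and stop on an object; "squeeze" is the grip in N (left out, the last holds). Time passes only in rows, so rows that do not move let the fingers close. It gives the time, the measured TCP pose, the force and the opening at its end, in the units of the state.
- state(): the state, without advancing time (a new reading comes with each control period).
- snapshot(name): name is "scene" or "top"; returns (picture, depth): 384x512x3 uint8, red, green, blue; 384x512 float32, mm along the optical axis (not along the pixel's ray), 0 where there is no reading.
- camera_model(name): a dict with "fx", "fy", "cx", "cy" (pixels), "R" (3x3) and "t" (3): a world point X has camera coordinates R X + t. Camera axes: x right, y down, z forward; pixel columns grow to the right and rows downward; lengths in mm; the calibration is good to about 2 mm. A picture is of the moment at which its call begins. camera_model takes no time and is no camera call.
- hand_in(): hands the job in, once; it reports no verdict.
The state is a dict: "clock": time; "joint_pos": joint angles; "joint_velocities": joint speeds; "joint_efforts": joint torques, N m; "tcp_pos": TCP position; "tool_rot": TCP orientation; "contact_force": force on the tool from outside, world axes, zero at the start; "torque": the same for the moment, N m; "finger_gap": finger opening in mm.
Only numpy, scipy, OpenCV 4.12 (cv2) and the standard library are available. Lean on these libraries where they do the work, as an engineer would, in place of code of your own. Each camera call takes 0.05 s, during which the arm holds its last target. There are 200 camera calls.

## Task

On the grey selector box, turn the big knurled dial clockwise with a fingertip, click by click, until it rests in the click where its white pointer line points at the long white mark. Only then push the round key on the box all the way down with the fingertip, let it come back up, and move clear. Leave the square key unpressed, and do not pick up or shift any of the things lying about.

Things in the scene. Friction and masses are not known exactly. Their poses are not given: they have to be found in the camera images.
- selector: Grey steel selector box fixed to the desk, 180 x 280 x 45 mm (x, y, z). Origin: centre of its underside, on the desk; x from its operator's edge to its far edge, y to the operator's left, z up. The dial stands on the left half of its top; two keys on the right half (y -90 mm), one nearer and one farther (x -40 and +40 mm), in either order.
- dial_axis (a point): Centre of the dial's flat top when not pressed, on its upright axis: 67 mm above the desk; box frame x 0, y +45 mm. Black disc, 90 mm across (too wide to pinch), 20 mm high, knurled edge. Turn it with a fingertip pressed on its top away from the axis and moved in an arc, or by rubbing its edge. It floats on a spring: starts to sink at 3 N, harmlessly bottoms out 4 mm down at 9 N.
- pointer_tip (a point): Outer end of the white pointer line on the dial's top, 42 mm from the axis, turning with the dial. The line is 5 mm wide and runs from 12 to 42 mm from the axis.
- long_mark (a point): Middle of the long white mark (24 x 6 mm) on the box top, 62 mm from the dial's axis. Six marks lie 30 degrees apart on the far side of the dial, from 50 mm off the axis outwards: five short (8 mm) and this one, the fifth going clockwise.
- dial (a joint): Turn of the dial, rad, growing clockwise seen from above. Spring detents (clicks) every 0.5236 rad from 0 to 2.618; 2.094 is the long mark. Box frame: the pointer's direction is 75 degrees minus this turn, from +x towards +y. Leaving a click takes about 0.02 N m; past half-way it snaps into the next. It starts one to three clicks short of the long mark, and may sit between clicks.
- take_key_top (a point): Centre of the top of the round key when up: a white disc 28 mm in diameter standing 12 mm out of a square black base plate 44 mm wide; top 65 mm above the desk. Travel 6 mm straight down, about 1.4 N to start and 5 N fully down; springs back.
- take_key (a joint): How far the round key is pressed, m: 0 up, 0.006 fully down.
- menu_key_top (a point): Centre of the top of the square key when up: white, 26 x 26 mm, otherwise as the round key, 80 mm from it. Not to be pressed.
- menu_key (a joint): How far the square key is pressed, m: 0 up, 0.006 fully down.
- mug_mid (a point): Bystander: empty mug, 80 mm wide, 90 mm high; its centre.
- can_mid (a point): Bystander: drinks can, 66 mm wide, 115 mm high; its centre.
- joystick_mid (a point): Bystander: joystick, base 100 x 90 x 30 mm, ball top at 121 mm; point on its axis 50 mm up.
- mouse_mid (a point): Bystander: computer mouse, 100 x 60 x 32 mm; its centre.
- spoon_grip (a point): Bystander: spoon lying on the desk between the box and the robot; middle of its handle.
- cartridge_mid (a point): Bystander: flat beige cartridge, 75 x 100 x 18 mm, beyond the box; its centre.
- usb_mid (a point): Bystander: small memory stick, 18 x 53 x 9 mm, lying on the box top at its near left corner; its centre.

How it is judged (in metres and radians):
On the way, in this order (a step that is already met when the one before it is completed fails the run):
1. the dial rests in the click at the long mark (value of joint dial between 1.9944 and 2.1944 rad and velocity of joint dial between -0.15 and 0.15 rad/s), for 0.3 s.
2. the round key is pushed all the way down (value of joint take_key above 0.0048 m), for 0.05 s.
3. the round key is back up (value of joint take_key below 0.0015 m), for 0.1 s.
At the end, for the whole second after the job is handed in: The dial rests within 0.1 rad of the long mark's click (2.094 rad), the round key has been pressed at least 4.8 mm and is back up (under 1.5 mm), the square key is up, and the loose things are within 30 mm of where they stood (value of joint dial between 1.9944 and 2.1944 rad and velocity of joint dial between -0.1 and 0.1 rad/s and value of joint each of take_key, menu_key below 0.0015 m and distance of each of mug_mid, can_mid, joystick_mid, mouse_mid, spoon_grip, cartridge_mid, usb_mid from where it was at the start of the episode below 0.03 m); the robot touches nothing.
It fails at once if the round key is pressed (over 3 mm) while the dial is not at the long mark (value of joint take_key above 0.003 m and not (value of joint dial between 1.8944 and 2.2944 rad)).
It fails at once if the square key is pressed (over 3 mm) (value of joint menu_key above 0.003 m).
It fails at once if a loose bystander is picked up or shifted by more than 30 mm (not (distance of each of mug_mid, can_mid, joystick_mid, mouse_mid, spoon_grip, cartridge_mid, usb_mid from where it was at the start of the episode below 0.03 m)).
It also fails if it takes over 48 s, if anything falls off the work surface, if the arm or the gripper's body presses on something with over 40 N, if the wrist force passes 120 N, or if a joint passes its speed limit or range.

## Working session

There is one attempt and no reset: what is moved stays moved. The work goes in short steps, Python scripts to look and compute and a tool call to move; the robot and the scene stay as the last step left them, time stands still between calls to the robot, and variables do not carry over. Pictures are saved under pics/ and viewed, about 8 in all and at most 12, crops included, and the job is handed in when it is done.

Besides the shell and the picture viewer there is one more tool, called after "Emit:" as a command line: name --argument value ..., lists and objects as JSON in quotes. move_arm: Moves the arm, as the interface text tells. Its arguments: {"type":"object","properties":{"motion":{"type":"array","items":{"type":"object","properties":{"angular":{"type":"array","items":{"type":"number"}},"slide":{"type":"array","items":{"type":"number"}},"jaw":{"type":"number"}}}},"squeeze":{"type":"number"}},"required":["motion"]}

```bash
mkdir -p pics; python3 - <<'E'
from bench import *
import cv2,numpy as np
s=state();print(s['clock'],s['tcp_pos'],np.round(s['tool_rot'],3),s['finger_gap'],s['contact_force'])
for n in("top","scene"):
    p,d=snapshot(n);np.savez(f'pics/{n}0.npz',p=p,d=d);cv2.imwrite(f'pics/{n}0.png',p[:,:,::-1]);m=camera_model(n);print(n,m['fx'],m['cx'],m['cy'],np.round(m['R'],3).tolist(),m['t'])
a=cv2.imread('pics/top0.png');b=cv2.imread('pics/scene0.png')
cv2.imwrite('pics/top0b.png',cv2.resize(a,(800,600)))
E
```

```text
0.0 [215.57434409 532.48265683 230.43755863] [[-0.927  0.375 -0.001]
 [ 0.375  0.927 -0.002]
 [ 0.    -0.002 -1.   ]] 85.1647195055104 [-0.5589256   0.21736432  0.51782539]
top 391.9561216657442 252.45064849027906 189.20193980619635 [[0.012, -1.0, 0.014], [-0.988, -0.014, -0.151], [0.151, -0.012, -0.988]] [ 13.01391576 546.16667926 864.08504054]
scene 382.05149081011274 254.6160548080388 198.75394312291616 [[0.622, 0.783, -0.011], [0.498, -0.407, -0.766], [-0.604, 0.471, -0.643]] [-373.49122167 -200.34452925 1237.77684487]
```

View pics/top0b.png

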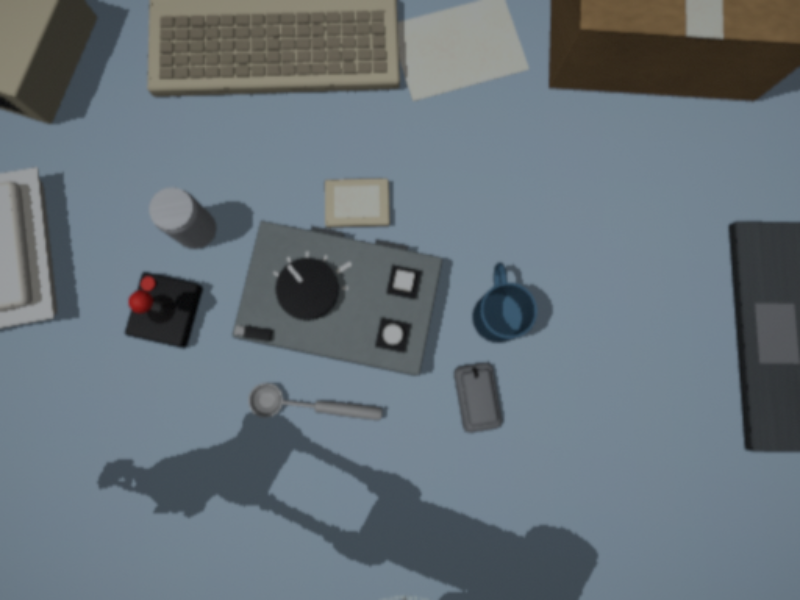

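View pics/scene0.png

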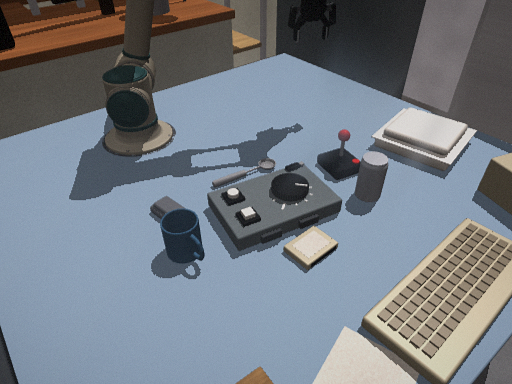

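The top view (scaled 1.5625×) shows the dial at about (308,288), with its pointer tip near (289,262) and the long mark near (345,267). The round key is the nearer one at (392,334) and the square key the farther one at (404,280). The arm is out of both views.

```bash
cat > h.py <<'E'
import numpy as np,cv2
from bench import *
def ray(m,uv,z):
    R=np.array(m['R']);t=np.array(m['t']);o=-R.T@t
    d=R.T@np.array([(uv[0]-m['cx'])/m['fx'],(uv[1]-m['cy'])/m['fy'],1]);return o+d*(z-o[2])/d[2]
def proj(m,X):
    c=np.array(m['R'])@np.array(X)+np.array(m['t']);return m['fx']*c[0]/c[2]+m['cx'],m['fy']*c[1]/c[2]+m['cy']
E
cat > m.py <<'E'
from h import *
f=np.load('pics/top0.npz');p=f['p'];m=camera_model('top')
hsv=cv2.cvtColor(p,cv2.COLOR_RGB2HSV);roi=np.zeros(p.shape[:2],np.uint8);roi[140:242,148:290]=1
w=((hsv[:,:,2]>150)&(hsv[:,:,1]<60)&(roi>0)).astype(np.uint8)
n,l,s,c=cv2.connectedComponentsWithStats(w)
for i in range(1,n):
    if s[i,4]>3:
        mu=cv2.moments((l==i).astype(np.uint8),True);print('white',c[i].round(1),s[i,2:],ray(m,c[i],66).round(1),ray(m,c[i],45).round(1))
k=((hsv[:,:,2]<50)&(roi>0)).astype(np.uint8)
n,l,s,c=cv2.connectedComponentsWithStats(k)
for i in range(1,n):
    if s[i,4]>30: print('black',c[i].round(1),s[i],ray(m,c[i],67).round(1),ray(m,c[i],53).round(1))
a=p[140:242,148:290,::-1];cv2.imwrite('pics/c.png',cv2.resize(a,None,fx=5.5,fy=5.5,interpolation=cv2.INTER_CUBIC))
E
python3 m.py
```

```text
white [215.2 140.3] [12  2 18] [654.  107.3  66. ] [659.9 109.1  45. ]
white [226.9 140.3] [ 7  2 10] [654.5  80.5  66. ] [660.5  81.7  45. ]
white [239.3 140.4] [ 8  2 10] [654.8  52.1  66. ] [660.7  52.6  45. ]
white [220.6 170.1] [ 6  5 10] [584.8  93.2  66. ] [589.1  94.7  45. ]
white [258.1 178.8] [11 11 95] [566.1   8.2  66. ] [569.9   7.7  45. ]
white [250.7 213.5] [11 10 88] [487.4  23.8  66. ] [489.3  23.6  45. ]
black [197.4 185. ] [ 177  166   41   39 1175] [549.7 144.4  67. ] [551.9 146.2  53. ]
black [259.  181.6] [248 170  22  21 150] [559.5   6.2  67. ] [561.9   5.8  53. ]
black [251.8 214.8] [241 204  22  21 177] [484.4  21.3  67. ] [485.6  21.1  53. ]
black [165.3 213. ] [157 209  18   9 116] [485.9 213.2  67. ] [487.1 216.2  53. ]
```

View pics/c.png

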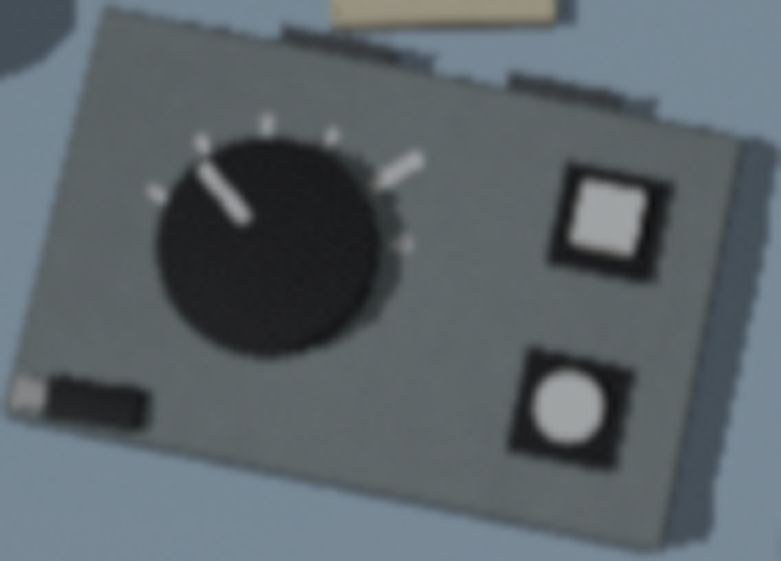

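Emit:
move_arm --motion '[{"slide":[-0.0377,-0.0219,0],"jaw":0},{"slide":[-0.0377,-0.0219,0],"jaw":0},{"slide":[-0.0377,-0.0219,0],"jaw":0},{"slide":[-0.0377,-0.0219,0],"jaw":0},{"slide":[-0.0377,-0.0219,0],"jaw":0},{"slide":[-0.0377,-0.0219,0],"jaw":0},{"slide":[-0.0377,-0.0219,0],"jaw":0},{"slide":[-0.0377,-0.0219,0],"jaw":0},{"slide":[-0.0377,-0.0219,0],"jaw":0},{"slide":[-0.0377,-0.0219,0],"jaw":0},{"slide":[-0.0377,-0.0219,0],"jaw":0},{"slide":[-0.0377,-0.0219,0],"jaw":0},{"slide":[0,0,0],"jaw":0}]'

```text
invalid input
```

```bash
cat > st.py <<'E'
from h import *
import sys
s=state();R=np.array(s['tool_rot']);p=np.array(s['tcp_pos']);print(s['clock'],p.round(1),np.round(s['contact_force'],2),round(s['finger_gap'],1),R.round(3).tolist())
C=np.array([552,147]);d=p[:2]-C;print('r',np.hypot(*d).round(1),'ang',np.degrees(np.arctan2(d[1],d[0])).round(1))
if len(sys.argv)>3:
    t=np.array([float(x) for x in sys.argv[1:4]]);print('slide m',(R.T@(t-p)/1000).round(4))
E
python3 st.py 536 119.3 90
```

```text
0.1 [215.6 532.6 230.5] [-0.04  0.16 -0.51] 85.3 [[-0.927, 0.375, -0.001], [0.375, 0.927, -0.001], [0.0, -0.002, -1.0]]
r 511.7 ang 131.1
slide m [-0.4521 -0.2626  0.1409]
```

Emit:
move_arm --motion '[{"angular":[0,0,0],"slide":[-0.0377,-0.0219,0],"jaw":0},{"angular":[0,0,0],"slide":[-0.0377,-0.0219,0],"jaw":0},{"angular":[0,0,0],"slide":[-0.0377,-0.0219,0],"jaw":0},{"angular":[0,0,0],"slide":[-0.0377,-0.0219,0],"jaw":0},{"angular":[0,0,0],"slide":[-0.0377,-0.0219,0],"jaw":0},{"angular":[0,0,0],"slide":[-0.0377,-0.0219,0],"jaw":0},{"angular":[0,0,0],"slide":[-0.0377,-0.0219,0],"jaw":0},{"angular":[0,0,0],"slide":[-0.0377,-0.0219,0],"jaw":0},{"angular":[0,0,0],"slide":[-0.0377,-0.0219,0],"jaw":0},{"angular":[0,0,0],"slide":[-0.0377,-0.0219,0],"jaw":0},{"angular":[0,0,0],"slide":[-0.0377,-0.0219,0],"jaw":0},{"angular":[0,0,0],"slide":[-0.0377,-0.0219,0],"jaw":0},{"angular":[0,0,0],"slide":[0,0,0],"jaw":0}]' --squeeze 20

```text
clock: 1.72
tcp_pos: [544.4, 105.9, 224.7]
tool_rot: [[-0.928, 0.373, -0.008], [0.373, 0.928, -0.005], [0.006, -0.008, -1.0]]
contact_force: [-0.8, -0.7, 0.6]
finger_gap: -0.2
```

```bash
python3 st.py 536 119.3 90
```

```text
1.725 [544.4 105.9 224.7] [-0.85 -0.7   0.58] -0.2 [[-0.928, 0.373, -0.008], [0.373, 0.928, -0.005], [0.006, -0.008, -1.0]]
r 41.8 ang -100.5
slide m [0.012  0.0103 0.1347]
```

Emit:
move_arm --motion '[{"angular":[0,0,0],"slide":[0.004,0.0034,0.045],"jaw":0},{"angular":[0,0,0],"slide":[0.004,0.0034,0.045],"jaw":0},{"angular":[0,0,0],"slide":[0.004,0.0034,0.045],"jaw":0},{"angular":[0,0,0],"slide":[0,0,0],"jaw":0}]'

```text
clock: 2.22
tcp_pos: [534.0, 121.6, 86.7]
tool_rot: [[-0.928, 0.373, -0.009], [0.373, 0.928, -0.003], [0.007, -0.006, -1.0]]
contact_force: [0.8, -0.2, 0.2]
finger_gap: -0.2
```

```bash
python3 st.py 536 119.3 65.5; python3 - <<'E'
from h import *
p,d=snapshot('scene');cv2.imwrite('pics/s1.png',cv2.resize(p[130:260,180:370,::-1],None,fx=4,fy=4))
E
```

```text
2.225 [534.  121.6  86.7] [ 0.8  -0.24  0.21] -0.2 [[-0.928, 0.373, -0.009], [0.373, 0.928, -0.003], [0.007, -0.006, -1.0]]
r 31.2 ang -125.3
slide m [-0.0029 -0.0012  0.0212]
```

View pics/s1.png

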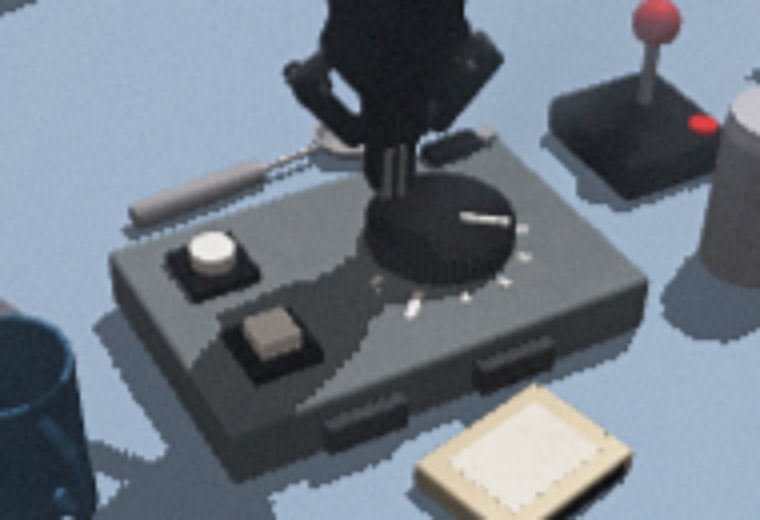

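The fingertip hovers over the dial's near-right rim. The pointer runs from about (462,216) to (510,221) in the crop. I'll compute its angle from both views.

```bash
cat > ang.py <<'E'
from h import *
def ang(name,a,b,C=(552,147)):
    m=camera_model(name);A=ray(m,a,67);B=ray(m,b,67);v=(B-A)[:2];u=B[:2]-np.array(C)
    f=lambda v:75-(np.degrees(np.arctan2(v[1],v[0]))+11.2)
    print(name,A.round(1),B.round(1),'dial deg by line',f(v).round(1),'by tip',f(u).round(1),'r',np.hypot(*u).round(1))
if __name__=='__main__':
    ang('scene',(180+462/4,130+216/4),(180+509/4,130+221/4))
    ang('top',(148+246/5.5,140+220/5.5),(148+204/5.5,140+168/5.5))
E
python3 ang.py
```

```text
scene [562.3 158.4  67. ] [583.9 177.   67. ] dial deg by line 23.1 by tip 20.5 r 43.8
top [561.  155.1  67. ] [582.4 173.1  67. ] dial deg by line 23.8 by tip 23.2 r 40.0
```

Emit:
move_arm --motion '[{"angular":[0,0,0],"slide":[-0.001,-0.0004,0.01],"jaw":0},{"angular":[0,0,0],"slide":[0,0,0.006],"jaw":0},{"angular":[0,0,0],"slide":[0,0,0.003],"jaw":0},{"angular":[0,0,0],"slide":[0,0,0.001],"jaw":0}]'

```text
clock: 2.78
tcp_pos: [541.2, 121.5, 73.0]
tool_rot: [[-0.928, 0.373, 0.007], [0.373, 0.928, -0.001], [-0.007, 0.001, -1.0]]
contact_force: [0.3, 1.1, 0.3]
finger_gap: 0.1
```

```bash
python3 st.py 533 120 64.5
```

```text
2.775 [541.2 121.5  73. ] [0.3  1.11 0.25] 0.1 [[-0.928, 0.373, 0.007], [0.373, 0.928, -0.001], [-0.007, 0.001, -1.0]]
r 27.7 ang -112.9
slide m [ 0.0071 -0.0044  0.0085]
```

Emit:
move_arm --motion '[{"angular":[0,0,0],"slide":[0.0035,-0.0022,0.004],"jaw":0},{"angular":[0,0,0],"slide":[0.0035,-0.0022,0.003],"jaw":0},{"angular":[0,0,0],"slide":[0,0,0],"jaw":0}]'

```text
clock: 3.15
tcp_pos: [533.8, 120.2, 66.7]
tool_rot: [[-0.927, 0.374, 0.01], [0.374, 0.928, -0.001], [-0.009, 0.003, -1.0]]
contact_force: [-0.8, 1.0, 1.8]
finger_gap: 0.4
```

```bash
python3 st.py 533 120 64.5
```

```text
3.15 [533.8 120.2  66.7] [-0.77  0.99  1.85] 0.4 [[-0.927, 0.374, 0.01], [0.374, 0.928, -0.001], [-0.009, 0.003, -1.0]]
r 32.4 ang -124.2
slide m [ 0.0007 -0.0004  0.0022]
```

```bash
cat > arc.py <<'E'
from h import *
import sys,json
a0,a1,n=float(sys.argv[1]),float(sys.argv[2]),int(sys.argv[3]);r=32
s=state();R=np.array(s['tool_rot']);A=np.radians(np.linspace(a0,a1,n+1))
P=np.c_[r*np.cos(A),r*np.sin(A),0*A]
print(((np.diff(P,axis=0)@R)[:,:2]/1000).round(4).tolist())
E
python3 arc.py -124 -160 6
```

```text
[[0.0032, 0.0009], [0.0031, 0.0012], [0.003, 0.0015], [0.0028, 0.0018], [0.0026, 0.0021], [0.0024, 0.0024]]
```

Emit:
move_arm --motion '[{"angular":[0,0,0],"slide":[0,0,0.002],"jaw":0},{"angular":[0,0,0],"slide":[0.0032,0.0009,0.0003],"jaw":0},{"angular":[0,0,0],"slide":[0.0031,0.0012,0.0003],"jaw":0},{"angular":[0,0,0],"slide":[0.003,0.0015,0.0003],"jaw":0},{"angular":[0,0,0],"slide":[0.0028,0.0018,0.0003],"jaw":0},{"angular":[0,0,0],"slide":[0.0026,0.0021,0.0003],"jaw":0}]'

```text
clock: 3.9
tcp_pos: [525.2, 131.8, 65.4]
tool_rot: [[-0.928, 0.373, 0.016], [0.373, 0.928, -0.003], [-0.016, 0.003, -1.0]]
contact_force: [-0.5, -0.6, 5.6]
finger_gap: -0.1
```

```bash
python3 st.py; python3 - <<'E'
from h import *
p,d=snapshot('scene');cv2.imwrite('pics/s2.png',cv2.resize(p[130:260,180:370,::-1],None,fx=4,fy=4))
E
```

```text
3.9 [525.2 131.8  65.4] [-0.5  -0.61  5.64] -0.1 [[-0.928, 0.373, 0.016], [0.373, 0.928, -0.003], [-0.016, 0.003, -1.0]]
r 30.9 ang -150.4
```

View pics/s2.png

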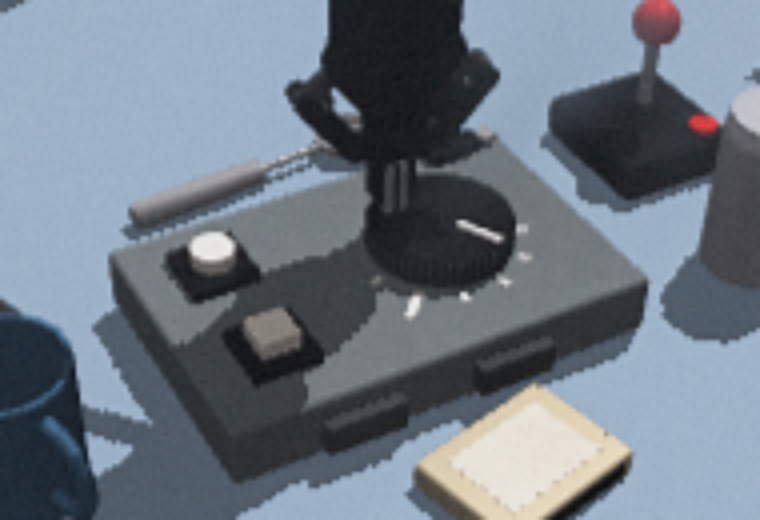

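The dial follows the finger; the pointer is now at (457,222)-(502,240). Automating the pointer readout.

```bash
cat > pt.py <<'E'
from h import *
def pointer(name,C=(552,147)):
    p,d=snapshot(name);m=camera_model(name)
    w=(p.min(2)>120)
    cu,cv=map(int,proj(m,(*C,66)));pts=[]
    for v in range(cv-40,cv+40):
        for u in range(cu-50,cu+50):
            if w[v,u]:
                X=ray(m,(u,v),66)[:2]-C
                if 9<np.hypot(*X)<45: pts.append(X)
    if len(pts)<6: print(name,'few',len(pts));return
    q=np.array(pts);c=q.mean(0);vx=np.linalg.svd(q-c)[2][0];vx*=np.sign(vx@c)
    f=lambda v:round(75-(np.degrees(np.arctan2(v[1],v[0]))+11.2),1)
    r=np.hypot(*q.T);print(name,len(q),'dial deg line',f(vx),'centroid',f(c),'r',r.min().round(),r.max().round())
if __name__=='__main__':
    pointer('scene');pointer('top')
E
python3 pt.py; python3 arc.py -150 -186 6
```

```text
scene 24 dial deg line 49.1 centroid 40.6 r 12.0 42.0
top 139 dial deg line -31.5 centroid 54.2 r 28.0 45.0
[[0.0025, 0.0022], [0.0023, 0.0025], [0.002, 0.0027], [0.0017, 0.0029], [0.0014, 0.003], [0.0011, 0.0032]]
```

Emit:
move_arm --motion '[{"angular":[0,0,0],"slide":[0.0025,0.0022,0.0003],"jaw":0},{"angular":[0,0,0],"slide":[0.0023,0.0025,0.0003],"jaw":0},{"angular":[0,0,0],"slide":[0.002,0.0027,0.0003],"jaw":0},{"angular":[0,0,0],"slide":[0.0017,0.0029,0.0003],"jaw":0},{"angular":[0,0,0],"slide":[0.0014,0.003,0.0003],"jaw":0},{"angular":[0,0,0],"slide":[0.0011,0.0032,0.0003],"jaw":0}]'

```text
clock: 4.8
tcp_pos: [521.4, 153.0, 64.6]
tool_rot: [[-0.928, 0.373, 0.018], [0.373, 0.928, -0.002], [-0.017, 0.005, -1.0]]
contact_force: [0.5, -0.8, 7.0]
finger_gap: 0.1
```

```bash
python3 st.py;python3 pt.py; python3 arc.py -182 -218 6
```

```text
4.8 [521.4 153.   64.6] [ 0.45 -0.76  6.99] 0.1 [[-0.928, 0.373, 0.018], [0.373, 0.928, -0.002], [-0.017, 0.005, -1.0]]
r 31.2 ang 169.0
scene 21 dial deg line 80.5 centroid 75.4 r 13.0 41.0
top 55 dial deg line 109.9 centroid 35.1 r 27.0 45.0
[[0.001, 0.0032], [0.0006, 0.0033], [0.0003, 0.0033], [-0.0001, 0.0033], [-0.0004, 0.0033], [-0.0008, 0.0033]]
```

```bash
python3 arc.py -191 -218 5
```

```text
[[0.0004, 0.003], [0.0001, 0.003], [-0.0001, 0.003], [-0.0004, 0.003], [-0.0007, 0.0029]]
```

Emit:
move_arm --motion '[{"angular":[0,0,0],"slide":[0.0004,0.003,0.0002],"jaw":0},{"angular":[0,0,0],"slide":[0.0001,0.003,0.0002],"jaw":0},{"angular":[0,0,0],"slide":[-0.0001,0.003,0.0002],"jaw":0},{"angular":[0,0,0],"slide":[-0.0004,0.003,0.0002],"jaw":0},{"angular":[0,0,0],"slide":[-0.0007,0.0029,0.0002],"jaw":0}]'

```text
clock: 5.52
tcp_pos: [526.7, 167.9, 64.6]
tool_rot: [[-0.928, 0.372, 0.017], [0.372, 0.928, -0.002], [-0.016, 0.004, -1.0]]
contact_force: [-0.9, -1.6, 6.9]
finger_gap: 0.0
```

```bash
python3 st.py;python3 pt.py
```

```text
5.525 [526.7 167.9  64.6] [-0.86 -1.57  6.86] 0.0 [[-0.928, 0.372, 0.017], [0.372, 0.928, -0.002], [-0.016, 0.004, -1.0]]
r 32.8 ang 140.4
scene 15 dial deg line 104.7 centroid 99.7 r 15.0 38.0
top 25 dial deg line 101.4 centroid 101.1 r 17.0 40.0
```

Emit:
move_arm --motion '[{"angular":[0,0,0],"slide":[-0.001,0.003,0.0002],"jaw":0},{"angular":[0,0,0],"slide":[-0.0013,0.0028,0.0002],"jaw":0}]'

```text
clock: 5.88
tcp_pos: [530.6, 173.2, 64.6]
tool_rot: [[-0.928, 0.372, 0.016], [0.372, 0.928, -0.001], [-0.016, 0.005, -1.0]]
contact_force: [0.1, -0.8, 6.4]
finger_gap: -0.3
```

```bash
python3 st.py;python3 pt.py
```

```text
5.875 [530.6 173.2  64.6] [ 0.06 -0.75  6.4 ] -0.3 [[-0.928, 0.372, 0.016], [0.372, 0.928, -0.001], [-0.016, 0.005, -1.0]]
r 33.8 ang 129.2
scene 6 dial deg line 114.3 centroid 110.6 r 15.0 34.0
top few 0
```

Now about 112–114°, past half-way. Lift off and look.

Emit:
move_arm --motion '[{"angular":[0,0,0],"slide":[0,0,-0.004],"jaw":0},{"angular":[0,0,0],"slide":[0,0,-0.03],"jaw":0},{"angular":[0,0,0],"slide":[0.04,-0.01,-0.04],"jaw":0},{"angular":[0,0,0],"slide":[0.05,-0.01,0],"jaw":0},{"angular":[0,0,0],"slide":[0.05,0,0],"jaw":0},{"angular":[0,0,0],"slide":[0,0,0],"jaw":0},{"angular":[0,0,0],"slide":[0,0,0],"jaw":0}]'

```text
clock: 6.85
tcp_pos: [383.9, 208.7, 134.9]
tool_rot: [[-0.928, 0.373, 0.004], [0.373, 0.928, 0.0], [-0.004, 0.002, -1.0]]
contact_force: [-0.0, -0.3, 0.3]
finger_gap: -0.1
```

```bash
python3 st.py 487.4 23.8 90;python3 pt.py; python3 - <<'E'
from h import *
p,d=snapshot('top');cv2.imwrite('pics/t3.png',cv2.resize(p[130:252,138:300,::-1],None,fx=4.5,fy=4.5,interpolation=cv2.INTER_CUBIC))
E
```

```text
6.85 [383.9 208.7 134.9] [-0.04 -0.27  0.26] -0.1 [[-0.928, 0.373, 0.004], [0.373, 0.928, 0.0], [-0.004, 0.002, -1.0]]
r 179.1 ang 159.8
slide m [-0.1649 -0.1329  0.0453]
scene 16 dial deg line 112.1 centroid 111.9 r 11.0 38.0
top 30 dial deg line 113.8 centroid 109.9 r 12.0 40.0
```

View pics/t3.png

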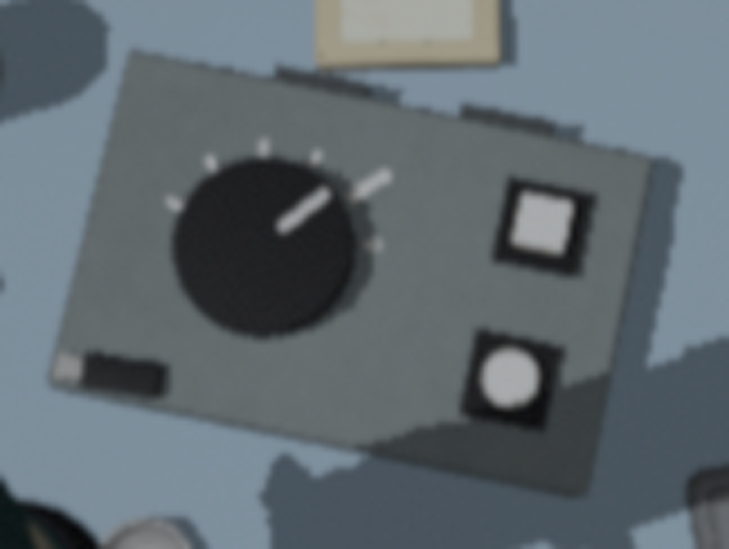

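The pointer runs (282,228)→(325,194) and the long mark (357,193)→(390,175). It looks close but possibly a few degrees short, so I'll calibrate the centre and yaw from the marks.

```bash
python3 - <<'E'
from h import *
m=camera_model('top')
P=[(174,204),(211,163),(264,148),(317,157),(373,184),(376,244)]
W=np.array([ray(m,(138+(x+.0)/4.5,130+y/4.5),45)[:2] for x,y in P])
r=np.array([54,54,54,54,62,54.]);a=np.radians([75,45,15,-15,-45,-75]);B=np.c_[r*np.cos(a),r*np.sin(a)]
Bm,Wm=B.mean(0),W.mean(0);U,S,V=np.linalg.svd((B-Bm).T@(W-Wm));R=V.T@U.T
C=Wm-R@Bm;print('C',C,'yaw',np.degrees(np.arctan2(R[1,0],R[0,0])),'res',(W-(B@R.T+C)).round(1).tolist())
yaw=np.degrees(np.arctan2(R[1,0],R[0,0]))
a=ray(m,(138+282/4.5,130+228/4.5),67)[:2];b=ray(m,(138+325/4.5,130+194/4.5),67)[:2]
for v in(b-a,b-C,(a+b)/2-C):print(75-np.degrees(np.arctan2(v[1],v[0]))+yaw)
# round key centre
print('key',C+R@np.array([-40,-135]),ray(m,(138+510/4.5,130+378/4.5),65))
E
```

```text
C [551.9934762  146.15815822] yaw -10.447090326612393 res [[0.0, 0.7], [0.5, 0.7], [-0.5, 0.1], [0.2, 0.2], [0.1, -1.1], [-0.3, -0.7]]
114.51228300038491
114.19356805338222
114.02247069234761
key [488.17735774  20.64918235] [486.41622223  22.40302778  65.        ]
```

Reading ≈114°, about 6° short and on the tolerance edge. Nudging it on to 120°.

```bash
python3 st.py 520.5 140.5 76
```

```text
7.0 [384.6 208.4 134.8] [-0.39 -0.08  0.65] -0.0 [[-0.927, 0.375, 0.004], [0.375, 0.927, -0.0], [-0.004, 0.001, -1.0]]
r 178.3 ang 159.9
slide m [-0.1512 -0.0121  0.0593]
```

Emit:
move_arm --motion '[{"angular":[0,0,0],"slide":[-0.045,-0.004,0],"jaw":0},{"angular":[0,0,0],"slide":[-0.045,-0.004,0.01],"jaw":0},{"angular":[0,0,0],"slide":[-0.045,-0.004,0.025],"jaw":0},{"angular":[0,0,0],"slide":[-0.016,0,0.02],"jaw":0},{"angular":[0,0,0],"slide":[0,0,0],"jaw":0},{"angular":[0,0,0],"slide":[0,0,0],"jaw":0}]'

```text
clock: 7.75
tcp_pos: [529.8, 136.5, 77.5]
tool_rot: [[-0.925, 0.379, 0.005], [0.379, 0.925, 0.001], [-0.004, 0.003, -1.0]]
contact_force: [-0.8, 0.5, 0.8]
finger_gap: 0.1
```

```bash
python3 st.py 520.5 140.5 66.5
```

```text
7.75 [529.8 136.5  77.5] [-0.78  0.54  0.82] 0.1 [[-0.925, 0.379, 0.005], [0.379, 0.925, 0.001], [-0.004, 0.003, -1.0]]
r 24.5 ang -154.7
slide m [0.0102 0.0001 0.0109]
```

Emit:
move_arm --motion '[{"angular":[0,0,0],"slide":[0.008,0,0.005],"jaw":0},{"angular":[0,0,0],"slide":[0,0,0.003],"jaw":0},{"angular":[0,0,0],"slide":[0,0,0.003],"jaw":0},{"angular":[0,0,0],"slide":[0,0,0.001],"jaw":0}]'

```text
clock: 8.25
tcp_pos: [520.3, 141.2, 67.0]
tool_rot: [[-0.926, 0.377, 0.007], [0.377, 0.926, 0.002], [-0.006, 0.004, -1.0]]
contact_force: [-0.9, -1.1, 2.4]
finger_gap: 0.0
```

```bash
sed -i 's/C=(552,147)/C=(552,146.2)/; s/11\.2/10.5/' pt.py; python3 st.py 520.5 140.5 64.8; python3 pt.py
```

```text
8.25 [520.3 141.2  67. ] [-0.91 -1.08  2.36] 0.0 [[-0.926, 0.377, 0.007], [0.377, 0.926, 0.002], [-0.006, 0.004, -1.0]]
r 32.2 ang -169.6
slide m [-0.0004 -0.0006  0.0022]
scene 17 dial deg line 113.6 centroid 111.6 r 11.0 38.0
top 99 dial deg line -37.2 centroid 52.0 r 28.0 45.0
```

Emit:
move_arm --motion '[{"angular":[0,0,0],"slide":[0,0,0.002],"jaw":0},{"angular":[0,0,0],"slide":[0.0009,0.0015,0.0004],"jaw":0},{"angular":[0,0,0],"slide":[0.0009,0.0015,0.0003],"jaw":0}]'

```text
clock: 8.72
tcp_pos: [520.3, 144.3, 65.6]
tool_rot: [[-0.926, 0.377, 0.008], [0.377, 0.926, 0.001], [-0.007, 0.004, -1.0]]
contact_force: [-1.3, -1.5, 5.5]
finger_gap: 0.0
```

```bash
python3 st.py; python3 pt.py
```

```text
8.725 [520.3 144.3  65.6] [-1.31 -1.53  5.5 ] 0.0 [[-0.926, 0.377, 0.008], [0.377, 0.926, 0.001], [-0.007, 0.004, -1.0]]
r 31.8 ang -175.0
scene 18 dial deg line 120.5 centroid 116.7 r 11.0 38.0
top 90 dial deg line -39.1 centroid 50.1 r 25.0 45.0
```

Emit:
move_arm --motion '[{"angular":[0,0,0],"slide":[0,0,-0.004],"jaw":0},{"angular":[0,0,0],"slide":[0,0,-0.03],"jaw":0},{"angular":[0,0,0],"slide":[0.04,0,-0.03],"jaw":0},{"angular":[0,0,0],"slide":[0.05,0,0],"jaw":0},{"angular":[0,0,0],"slide":[0.05,0,0],"jaw":0},{"angular":[0,0,0],"slide":[0,0,0],"jaw":0},{"angular":[0,0,0],"slide":[0,0,0],"jaw":0}]'

```text
clock: 9.7
tcp_pos: [390.6, 199.2, 129.9]
tool_rot: [[-0.925, 0.379, 0.013], [0.379, 0.925, 0.004], [-0.011, 0.009, -1.0]]
contact_force: [0.5, 0.5, -0.1]
finger_gap: 0.2
```

```bash
python3 st.py 487.3 21.8 95;python3 pt.py; python3 - <<'E'
from h import *
p,d=snapshot('top');cv2.imwrite('pics/t4.png',cv2.resize(p[130:252,138:300,::-1],None,fx=4.5,fy=4.5,interpolation=cv2.INTER_CUBIC))
E
```

```text
9.7 [390.6 199.2 129.9] [ 0.47  0.46 -0.13] 0.2 [[-0.925, 0.379, 0.013], [0.379, 0.925, 0.004], [-0.011, 0.009, -1.0]]
r 169.6 ang 162.1
slide m [-0.1563 -0.1278  0.0354]
scene 19 dial deg line 121.0 centroid 118.2 r 11.0 35.0
top 28 dial deg line 120.6 centroid 115.4 r 12.0 39.0
```

View pics/t4.png

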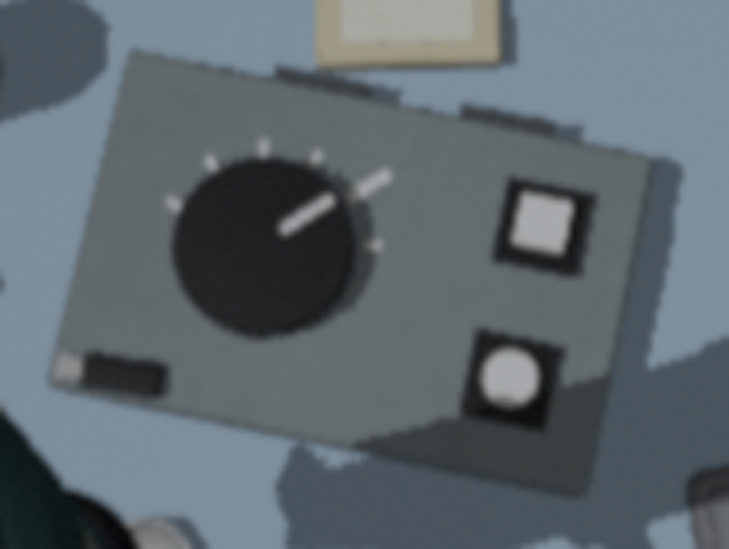

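Pointer (280,233)→(335,197) and long mark (355,194)→(391,175) now look in line. One weighted sub-pixel check before the key.

```bash
cat > fin.py <<'E'
from h import *
C=np.array([552,146.2]);yaw=-10.5
def run(name):
    p,_=snapshot(name);m=camera_model(name);g=p.min(2).astype(float)
    def fit(r0,r1,z,base,dw):
        a=np.radians(-45+yaw);u0=np.array([np.cos(a),np.sin(a)]);n=np.array([-u0[1],u0[0]]);S=np.linspace(r0,r1,40);T=np.linspace(-dw,dw,49)
        th=[]
        mp=np.array([[proj(m,(*(C+s*u0+t*n),z)) for t in T] for s in S],np.float32)
        v=cv2.remap(g.astype(np.float32),mp[...,0],mp[...,1],cv2.INTER_LINEAR);v=np.clip(v-np.median(v)-25,0,None)
        c=(v*T).sum(1)/v.sum(1);k=np.polyfit(S,c,1);return c.mean().round(2),np.degrees(np.arctan(k[0])).round(1),np.degrees(np.arctan2(c.mean(),S.mean())).round(1)
    print(name,'pointer off mm, slope, bearing',fit(15,38,67,0,11),'mark',fit(54,70,45,0,9))
run('top');run('scene')
E
python3 fin.py
```

```text
top pointer off mm, slope, bearing (np.float64(1.9), np.float64(-0.4), np.float64(4.1)) mark (np.float64(nan), np.float64(nan), np.float64(nan))
scene pointer off mm, slope, bearing (np.float64(0.97), np.float64(-0.5), np.float64(2.1)) mark (np.float64(0.33), np.float64(-0.8), np.float64(0.3))fin.py:10: RuntimeWarning: invalid value encountered in divide
  c=(v*T).sum(1)/v.sum(1);k=np.polyfit(S,c,1);return c.mean().round(2),np.degrees(np.arctan(k[0])).round(1),np.degrees(np.arctan2(c.mean(),S.mean())).round(1)
```

Pointer direction is parallel to the mark's (within ~0.5°), so the dial is at ≈119–120°. Now to the round key.

Emit:
move_arm --motion '[{"angular":[0,0,0],"slide":[-0.036,-0.03,0],"jaw":0},{"angular":[0,0,0],"slide":[-0.036,-0.03,0],"jaw":0},{"angular":[0,0,0],"slide":[-0.036,-0.03,0],"jaw":0},{"angular":[0,0,0],"slide":[-0.036,-0.03,0],"jaw":0},{"angular":[0,0,0],"slide":[0,0,0.015],"jaw":0},{"angular":[0,0,0],"slide":[0,0,0],"jaw":0}]'

```text
clock: 10.7
tcp_pos: [486.2, 25.4, 113.7]
tool_rot: [[-0.924, 0.383, 0.014], [0.383, 0.924, 0.004], [-0.012, 0.009, -1.0]]
contact_force: [0.3, 0.6, -1.3]
finger_gap: 0.3
```

```bash
python3 st.py 487.3 22 80
```

```text
10.7 [486.2  25.4 113.7] [ 0.32  0.61 -1.28] 0.3 [[-0.924, 0.383, 0.014], [0.383, 0.924, 0.004], [-0.012, 0.009, -1.0]]
r 138.3 ang -118.4
slide m [-0.0019 -0.003   0.0337]
```

Emit:
move_arm --motion '[{"angular":[0,0,0],"slide":[-0.001,-0.0015,0.018],"jaw":0},{"angular":[0,0,0],"slide":[-0.001,-0.0015,0.014],"jaw":0},{"angular":[0,0,0],"slide":[0,0,0],"jaw":0},{"angular":[0,0,0],"slide":[0,0,0],"jaw":0}]'

```text
clock: 11.2
tcp_pos: [489.3, 22.1, 82.1]
tool_rot: [[-0.924, 0.383, 0.017], [0.383, 0.924, 0.004], [-0.014, 0.01, -1.0]]
contact_force: [0.2, -0.1, 0.8]
finger_gap: -0.5
```

```bash
python3 st.py 487.3 22 66.5; python3 - <<'E'
from h import *
p,d=snapshot('scene');cv2.imwrite('pics/s5.png',cv2.resize(p[130:260,180:370,::-1],None,fx=4,fy=4))
E
```

```text
11.2 [489.3  22.1  82.1] [ 0.22 -0.08  0.8 ] -0.5 [[-0.924, 0.383, 0.017], [0.383, 0.924, 0.004], [-0.014, 0.01, -1.0]]
r 139.8 ang -116.7
slide m [ 0.002  -0.001   0.0155]
```

View pics/s5.png

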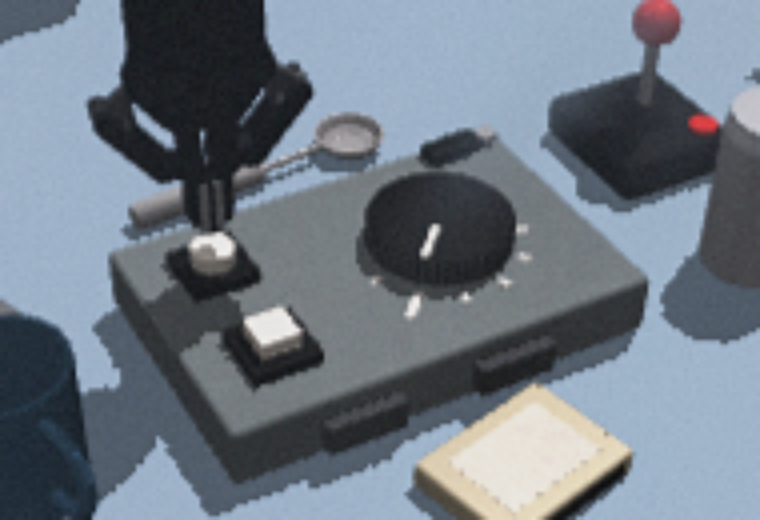

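The fingertip is right above the round key at (210,240), and the dial's pointer (435,228)→(427,253) leads to the long mark at (414,306). Pressing now.

Emit:
move_arm --motion '[{"angular":[0,0,0],"slide":[0.001,-0.0005,0.01],"jaw":0},{"angular":[0,0,0],"slide":[0.001,-0.0005,0.006],"jaw":0},{"angular":[0,0,0],"slide":[0,0,0.003],"jaw":0},{"angular":[0,0,0],"slide":[0,0,0.003],"jaw":0}]'

```text
clock: 11.75
tcp_pos: [487.8, 22.2, 60.0]
tool_rot: [[-0.924, 0.382, 0.02], [0.382, 0.924, 0.003], [-0.017, 0.011, -1.0]]
contact_force: [-0.9, -0.7, 4.2]
finger_gap: -0.3
```

```bash
python3 st.py 487.3 22 58.5
```

```text
11.75 [487.8  22.2  60. ] [-0.88 -0.71  4.19] -0.3 [[-0.924, 0.382, 0.02], [0.382, 0.924, 0.003], [-0.017, 0.011, -1.0]]
r 140.3 ang -117.2
slide m [ 0.0004 -0.0004  0.0015]
```

Emit:
move_arm --motion '[{"angular":[0,0,0],"slide":[0,0,0.0015],"jaw":0},{"angular":[0,0,0],"slide":[0,0,0.0015],"jaw":0},{"angular":[0,0,0],"slide":[0,0,0.001],"jaw":0}]'

```text
clock: 12.12
tcp_pos: [487.9, 22.2, 59.0]
tool_rot: [[-0.924, 0.382, 0.02], [0.382, 0.924, 0.003], [-0.017, 0.011, -1.0]]
contact_force: [-3.1, 0.1, 9.9]
finger_gap: -0.1
```

Bottomed out: 9.9 N at z = 59.0, which is 65 − 6 mm. Releasing and moving clear.

Emit:
move_arm --motion '[{"angular":[0,0,0],"slide":[0,0,-0.006],"jaw":0},{"angular":[0,0,0],"slide":[0,0,-0.015],"jaw":0},{"angular":[0,0,0],"slide":[0,0,-0.04],"jaw":0},{"angular":[0,0,0],"slide":[0,0,-0.04],"jaw":0},{"angular":[0,0,0],"slide":[0.04,0,-0.03],"jaw":0},{"angular":[0,0,0],"slide":[0.05,0,0],"jaw":0},{"angular":[0,0,0],"slide":[0.04,0,0],"jaw":0},{"angular":[0,0,0],"slide":[0,0,0],"jaw":0},{"angular":[0,0,0],"slide":[0,0,0],"jaw":0},{"angular":[0,0,0],"slide":[0,0,0],"jaw":0},{"angular":[0,0,0],"slide":[0,0,0],"jaw":0}]'

```text
clock: 13.5
tcp_pos: [365.9, 72.0, 191.8]
tool_rot: [[-0.923, 0.384, 0.025], [0.384, 0.923, 0.004], [-0.022, 0.014, -1.0]]
contact_force: [0.5, 0.2, 0.6]
finger_gap: 0.4
```

```bash
python3 st.py; python3 fin.py 2>/dev/null; python3 - <<'E'
from h import *
p,d=snapshot('scene');cv2.imwrite('pics/s6.png',cv2.resize(p[110:270,130:400,::-1],None,fx=2.9,fy=2.9))
E
```

```text
13.5 [365.9  72.  191.8] [0.49 0.2  0.57] 0.4 [[-0.923, 0.384, 0.025], [0.384, 0.923, 0.004], [-0.022, 0.014, -1.0]]
r 200.7 ang -158.0
top pointer off mm, slope, bearing (np.float64(1.91), np.float64(-0.4), np.float64(4.1)) mark (np.float64(nan), np.float64(nan), np.float64(nan))
scene pointer off mm, slope, bearing (np.float64(0.97), np.float64(-0.5), np.float64(2.1)) mark (np.float64(0.32), np.float64(-0.5), np.float64(0.3))
```

View pics/s6.png

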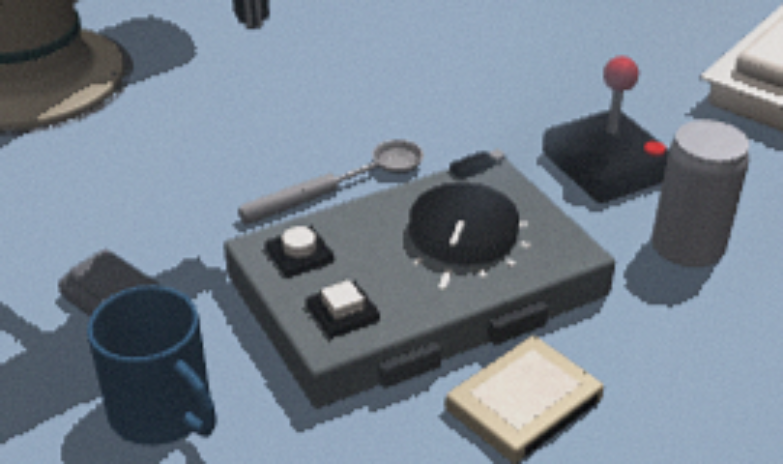

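The round key at (298,240) and the square key at (343,297) are both up, and the pointer (460,225) leads to the long mark (444,281). The bystanders look undisturbed and the gripper is clear. Handing in.

```bash
python3 -c "
from bench import *
print(hand_in())"
```

```text
the job is handed in; nothing more can be done
None
```

I turned the dial to the long mark, pushed the round key fully down and let it come back up, then moved clear and handed in at about 13.5 s. No verdict was reported.

- **Dial:** it started at about 23°. I turned it clockwise with the closed fingertip pressed on its top. When I first let go it rested near 114°, at the edge of the allowed range, so I nudged it about 6° further. In the last check its pointer was parallel to the long mark within about 0.5° in both views, which puts it near 120°.
- **Disagreeing check:** working from the pointer's bearing about my estimated dial centre gave 116° (top view) and 118° (scene view). Both are inside the allowed 114.3–125.7°, but the 116° leaves under 2° of margin. I trusted the line direction because it doesn't depend on where I placed the centre. The top-view fit of the mark itself failed, so I compared against the mark in the scene view only.
- **Round key:** pressed to 9.9 N with the tip at 59.0 mm, which is its full 6 mm travel.
- **Final picture:** both keys are up, the gripper is clear and the wrist force is near zero. The bystanders look unmoved by eye; I did not measure them.

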